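# Load a new roll in the label dispenser

## Task

Load the new label roll from its cradle into the label dispenser: feel the thin steel pin of its axle through the oblong slot in the cover plate until it finds the bearing hole hidden behind and goes fully home, with the black collar up to the cover plate, then press the thick end of the axle down into the spring clip until it snaps in. Let go and leave the roll there, and do not knock about the other things on the desk.

Things in the scene. Friction and masses are not known exactly. Their poses are not given: they have to be found in the camera images.
- roll: New white label roll on a steel axle, one rigid piece of about 0.2 kg, lying level in the cradle, axis 35 mm above the desk. Paper drum 50 mm diameter, 54 mm wide; origin at its centre, axle along its own y. A black collar (24 mm diameter, 4 mm thick) sits at each end of the drum, outer faces at y = +31 and -31 mm. Grip the drum across its 50 mm from above.
- roll_tip (a point): tip of the thin pin at the roll's +y end, on the axle line, 52 mm from the roll's origin. The pin has an 8 mm diameter, a bevelled nose (2 mm long, to a 5 mm flat tip), and is 21 mm long from the collar (y = 31 to 52 mm).
- roll_journal (a point): point on the axle line in the thick end (journal) at the roll's -y end, 64 mm from the roll's origin; it belongs in the clip. The journal is 12 mm in diameter (y = -31 to -72 mm).
- cradle: grey plastic rest 70 x 50 mm, 16 mm high, fixed to the desk, with two bars along its y on which the drum lies; origin at the centre of its underside
- dispenser: Label dispenser, screwed down: grey base 200 x 175 x 12 mm (x -118 to +82, y -85 to +91 mm); origin at desk height below a loaded drum's centre; x points away from its peel plate, y to its white drive housing (y 31 to 88, x -108 to +62 mm, 114 mm high). A loaded axle lies along y, pin end to +y, 75 mm up. A take-up spool at x = -92 mm reaches 78 mm up; else clear above 46 mm up to the clip post.
- dispenser_slot (a point): middle of the oblong slot in the aluminium cover plate of the housing, on the face that the roll comes from (dispenser y = 31 mm), 75 mm above the desk; axes as the dispenser's. The plate is 3 mm thick, the slot 38 mm along x, 14 mm high. When the pin is home the collar meets this face and the tip is 21 mm beyond it.
- dispenser_bearing (a point): point on the face of the hidden bearing plate, straight behind the slot's middle, 11 mm beyond the cover's face. The plate is 8 mm thick; a 10.5 mm hole runs through it along y at this height, but the tracking adjustment has it anywhere from 12 mm fore to 12 mm aft (x) of this point. Beside the hole the pin is stopped here, its collar 10 mm short of the cover. Fixed; axes as the dispenser's.
- dispenser_clip (a point): where the axle's centre line lies in the spring clip when snapped in: dispenser y = -64 mm, 75 mm above the desk; axes as the dispenser's. The clip stands on a post: a steel C open to the top, 10 mm wide along y, two sprung jaws, 9 mm apart at their curled lips. The journal then lies on the post with 0.6 mm play.
- clip_lips (a point): middle of the gap between the tops of the clip's lips, 7 mm above its seat. Midway between the lips the journal meets them with its centre line 9 mm above the seat (13 mm if right over one lip), and takes about 5 to 10 N there to snap in. While it is above them and the pin in the hole, the axle slopes 5 to 8 degrees, pin end down, and turns up to 7 degrees with the hole; there is room for that.
- mug: white mug, 76 mm wide, 90 mm high, loose; origin at the centre of its underside
- stapler: black stapler 145 x 34 x 53 mm, loose; origin at the centre of its underside
- empty_core: empty cardboard core standing on end, 33 mm diameter, 54 mm high, loose; origin at the centre of its underside
- charm_a: flower-shaped wooden charm, 46 mm across, 6 mm thick, loose; origin under its centre
- charm_b: another such charm, loose
- clip_jar: clear jar with a black cap, 60 mm diameter, 65 mm high, loose; origin at the centre of its underside
- calculator: grey calculator 80 x 140 x 15 mm, loose; origin at the centre of its underside

How it is judged (in metres and radians):
At the end, for the whole second after the job is handed in: The pin is home in the hidden bearing hole (its tip at least 17.5 mm beyond the cover plate's face, so the collar within 3.5 mm of it, and within 4 mm of axle height), the journal lies in the spring clip within 3 mm of its place in height and fore and aft, and the roll is at rest (y of roll_tip in the frame of dispenser_slot above 0.0175 m and z of roll_journal in the frame of dispenser_clip between -0.003 and 0.003 m and x of roll_journal in the frame of dispenser_clip between -0.003 and 0.003 m and z of roll_tip in the frame of dispenser_slot between -0.004 and 0.004 m and linear speed of roll below 0.01 m/s); the robot touches nothing.
It fails at once if another thing on the desk is shoved more than 30 mm or tipped over (distance of any of mug, stapler, empty_core, charm_a, charm_b, clip_jar, calculator from where it was at the start of the episode above 0.03 m or angle between any of mug, empty_core, clip_jar's own z axis and vertical above 0.6 rad).
It also fails if it takes over 64 s, if anything falls off the work surface, if the arm or the gripper's body presses on something with over 40 N, if the wrist force passes 120 N, or if a joint passes its speed limit or range.

## Robot

A 6-joint arm with a two-finger parallel gripper is mounted at the origin on the work surface. World frame = base frame: x ahead of the robot, y to its left, z up, the work surface at z = 0. Lengths are in m, angles in degrees, forces in N, time in s.
With the tool pointing down it reaches from about 0.4 to 0.825 m from the base axis. Payload 7 kg.
Tool frame: the origin (TCP) lies between the finger pads; the fingertips stand 25 mm ahead of it and the grasp point (between the pads) lies 6 mm ahead of it; z points along the fingers, y is the line along which they close (so a half turn about z gives the same grasp; the last joint's range is limited). The gripper opens to 88 mm and grips with 3 to 60 N. Pads are 19 mm wide; open, the fingers measure 130 mm over their backs; the gripper's body (78 mm by 193 mm) begins 47 mm behind the grasp point.
Start: joints at [-52.936, 20.546, 0.682, 0, -70.136, -16.507], TCP at [0.237, -0.632, 0.252] pointing down, gripper open.
Joint ranges: [-176.03, 176.03], [-82.01, 121.73], [-58.28, 71.71], [-173.87, 95.51], [-174.79, -0.11], [-173.66, 173.66]. Speed limits (degrees/s): [136.94, 136.94, 172.46, 180, 180, 180].

## Interface

Orientations are given as [roll, pitch, yaw] about the fixed x, y, z axes, in that order (R = Rz(yaw) Ry(pitch) Rx(roll)).
In Python, from plant import ctrl gives the robot as it stands.
- The arm moves only by the shell command python3 drive.py 'ROWS'. ROWS is a JSON list of rows, 1 to 8 of them, each an object with the fields tx, ty, tz (the shift in shares of 400 mm (1.0 is 400 mm)), spin (a turn about the tool's z in shares of 120 degrees (1.0 is 120 degrees)), jaw (the finger opening in m); a field left out counts as zero (the opening has to be given); each row is the pose to reach, as a shift and turn from the pose commanded when the command began, along the tool's axes at that moment; what a row does not reach only later rows make up. A row lasts 1/8 s, in which the tool goes at most 0.0625 m and 10.7 degrees, less where a joint would pass 70% of its speed; a pose out of reach is approached as far as the arm can. The fingers move at their own pace and stop on an object; the grip force is fixed at half the most. Time passes only in rows, so rows that do not move let the fingers close. It prints the time, the measured TCP pose, the force, the opening and the grip force at its end. Input that does not fit is refused with a message, and nothing moves.
- ctrl.get_obs(): the state, without advancing time (a new reading comes with each control period).
- ctrl.snapshot(name): name is "scene" or "top" or "wrist"; returns a dict with "frame" (400x640x3 uint8, red, green, blue), "z_map" (400x640 float32, m along the optical axis (not along the pixel's ray), 0 where there is no reading), "fovy" (degrees; the focal length in pixels is half the picture's height over the tangent of half this angle, whatever the lens; pixels are square), "cx", "cy" (the principal point, pixels), "R" (3x3) and "t" (3): a world point X has camera coordinates R X + t; the wrist camera has in their place "T_tool_cam" (4x4, takes a point from camera to tool coordinates, whose origin is the TCP and whose axes are the flange's). Camera axes: x right, y down, z forward; pixel columns grow to the right and rows downward; lengths in m; the calibration is good to about 2 mm. A picture is of the moment at which its call begins: read the wrist's pose just before it.
- ctrl.close_job(): hands the job in; it is judged then, once.
The state is a dict: "clock": time; "joint_pos": joint angles; "qvel": joint speeds; "tau": joint torques, N m; "tool_pos": TCP position; "orientation": TCP orientation; "force": force on the tool from outside, world axes, zero at the start; "moment": the same for the moment, N m; "opening": finger opening in m; "gripper_force": force on a finger pad.
Only numpy, scipy, OpenCV 4.12 (cv2) and the standard library are available. Lean on these libraries where they do the work, as an engineer would, in place of code of your own. Each camera call takes 0.05 s, during which the arm holds its last target. There are 200 camera calls.

## Working session

There is one attempt and no reset: what is moved stays moved. The work goes in short steps, Python scripts to look and compute and a shell command to move; the robot and the scene stay as the last step left them, time stands still between calls to the robot, and variables do not carry over. Pictures are saved under pics/ and viewed, at most 10 in all, crops included, and the job is handed in when it is done.

```bash
ls; mkdir -p pics; cat > h.py <<'E'
import numpy as np, cv2
from plant import ctrl
from scipy.spatial.transform import Rotation as Ro
def cam(s):
    f=200/np.tan(np.radians(s["fovy"]/2)); return f
def pts(s):
    f=cam(s);v,u=np.mgrid[0:400,0:640];z=s["z_map"]
    c=np.stack([(u-s["cx"])/f*z,(v-s["cy"])/f*z,z],-1)
    if "R" in s: return (c-np.array(s["t"]))@np.array(s["R"])
    o=ctrl.get_obs();T=np.array(s["T_tool_cam"])
    p=c@T[:3,:3].T+T[:3,3]
    return p@Ro.from_euler('xyz',o["orientation"],degrees=True).as_matrix().T+np.array(o["tool_pos"])
E
python3 - <<'E'
from h import *
print(ctrl.get_obs())
for n in("top","scene"):
    s=ctrl.snapshot(n);cv2.imwrite(f"pics/{n}0.png",s["frame"][:,:,::-1]);np.savez(f"{n}0.npz",**s)
    print(n,s["fovy"],s["cx"],s["cy"],s["R"],s["t"])
E
```

```text
drive.py
pics
plant.py
{'clock': 0.0, 'joint_pos': array([-5.29354538e+01,  2.05907809e+01,  6.32943399e-01, -2.07159297e-02,
       -7.01347913e+01, -1.65067621e+01]), 'qvel': array([-0.01615933, -0.00448641,  0.01501968, -0.00072015, -0.13885193,
       -0.03491241]), 'tau': array([ 1.86380654e-03, -5.82712054e+01,  2.93066454e+01,  6.99733034e+00,
        7.14212714e-03, -2.26420320e-04]), 'tool_pos': array([ 0.2368477 , -0.63159975,  0.25062185]), 'orientation': array([ 1.79905655e+02, -7.64950901e-03, -1.59449265e+02]), 'force': array([-0.94654956,  0.94464707,  0.22400789]), 'moment': array([-0.00026804, -0.02574102,  0.01408395]), 'gripper_force': 0.0, 'opening': 0.08795962012906745}
top 46.3355440089853 314.57281576113843 199.71538729380617 [[ 0.02316155 -0.9996615   0.01184997]
 [-0.99420121 -0.02427686 -0.10475963]
 [ 0.10501185 -0.00935485 -0.99442697]] [-0.03107287  0.54516427  1.22091626]
scene 52.573179355727945 319.20034855293653 202.372241580389 [[-0.23471713  0.9720016  -0.01098867]
 [ 0.75918096  0.17624217 -0.62656441]
 [-0.60708495 -0.15540779 -0.77929217]] [ 0.10999266 -0.3710799   1.65993316]
```

View pics/top0.png

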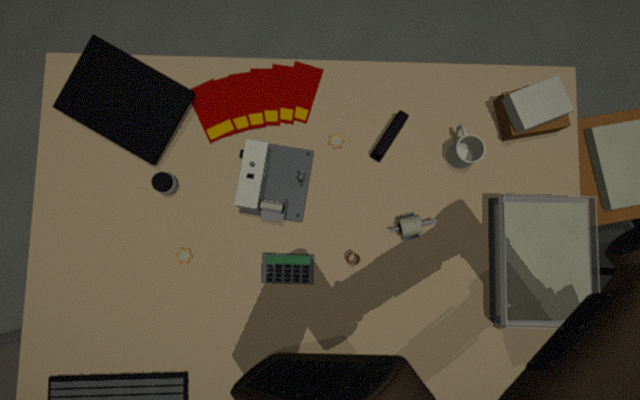

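View pics/scene0.png

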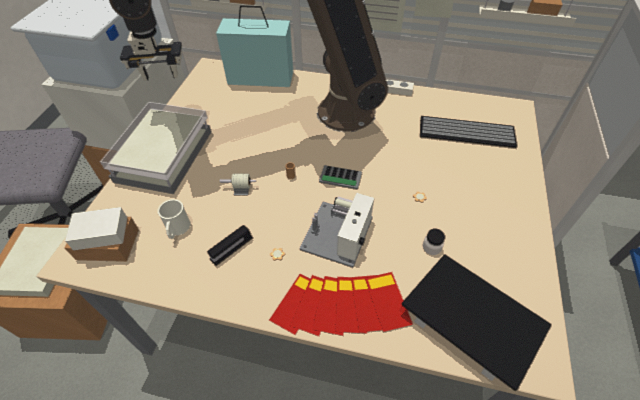

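Top view: dispenser at (275,180) with the white housing on the left, clip at (299,178) and spool at (271,205). The roll is at (412,226), core at (352,258), calculator at (288,268), stapler at (389,136) and mug at (469,150). Next I'll measure the roll and dispenser.

```bash
python3 - <<'E'
from h import *
s=dict(np.load("top0.npz"));P=pts(s);F=s["frame"]
a=cv2.resize(F[205:250,370:455],None,fx=8,fy=8,interpolation=2)[:,:,::-1]
b=cv2.resize(F[130:230,230:320],None,fx=4,fy=4,interpolation=2)[:,:,::-1]
c=np.zeros((400,690+370,3),np.uint8);c[:360,:680]=a;c[:400,690:1050]=b
cv2.imwrite("pics/crop.png",cv2.resize(c,(800,302)))
def rect(m,name):
    q=P[m];r=cv2.minAreaRect(q[:,:2].astype(np.float32));print(name,len(q),np.round(r[0],4),np.round(r[1],4),round(r[2],2),"z",np.round(np.percentile(q[:,2],[5,50,95]),4))
    return q
u0=np.zeros((400,640),bool)
w=u0.copy();w[130:225,225:320]=1
rect(w&(P[...,2]>.108)&(P[...,2]<.12),"housing top")
rect(w&(P[...,2]>.006)&(P[...,2]<.016),"base")
q=rect(w&(P[...,2]>.06)&(P[...,2]<.1)&(P[...,1]<.07),"mid")
w=u0.copy();w[205:250,375:450]=1
q=rect(w&(P[...,2]>.024),"roll")
q=rect(w&(P[...,2]>.05),"drumtop")
d=rect(w&(P[...,2]>.045),"drum45")
x=q[:,:2]-q[:,:2].mean(0)
q=P[w&(P[...,2]>.024)];dd=np.linalg.svd(q[:,:2]-q[:,:2].mean(0),full_matrices=False)[2][0];print(dd,np.degrees(np.arctan2(dd[1],dd[0])))
t=(q[:,:2]-d[:,:2].mean(0))@dd
for i in np.arange(-.085,.09,.006):
    k=abs(t-i)<.003
    if k.sum(): 
        g=q[k]; n=(g[:,:2]-d[:,:2].mean(0))@np.array([-dd[1],dd[0]]);print(round(i,3),k.sum(),np.round([np.ptp(n),n.mean(),g[:,2].max()],4))
E
```

```text
housing top 1507 [0.6001 0.1442] [0.0576 0.1698] 82.12 z [0.1101 0.1139 0.1178]
base 2621 [0.6103 0.1005] [0.2573 0.2586] 1.46 z [0.0073 0.0116 0.0151]
mid 67 [0.5626 0.0418] [0.0158 0.1195] 62.42 z [0.0647 0.0745 0.086 ]
roll 543 [ 0.4609 -0.1728] [0.0497 0.3451] 12.67 z [0.0361 0.0536 0.0629]
drumtop 332 [ 0.4517 -0.1524] [0.0445 0.3014] 14.27 z [0.0512 0.0575 0.0649]
drum45 394 [ 0.4581 -0.1529] [0.0461 0.3045] 11.77 z [0.0472 0.0565 0.0632]
[ 0.24421924 -0.96972004] -75.8643022705726
-0.037 9 [0.0063 0.0009 0.041 ]
-0.031 6 [0.0071 0.0007 0.0417]
-0.025 6 [0.0057 0.0008 0.043 ]
-0.019 31 [ 0.0307 -0.0025  0.0535]
-0.013 62 [0.0489 0.0022 0.0626]
-0.007 40 [0.0469 0.0011 0.0629]
-0.001 45 [ 0.0484 -0.0008  0.065 ]
0.005 44 [0.0486 0.0006 0.0636]
0.011 42 [ 0.0484 -0.      0.0628]
0.017 44 [ 0.0492 -0.0009  0.0649]
0.023 42 [0.0464 0.0003 0.0652]
0.029 46 [ 0.0498 -0.0009  0.0671]
0.035 43 [0.0464 0.0002 0.0631]
0.041 3 [0.0108 0.0006 0.057 ]
0.047 10 [ 0.0089 -0.0002  0.0445]
0.053 10 [ 0.0115 -0.0006  0.044 ]
0.059 9 [ 0.0095 -0.001   0.0437]
0.065 11 [ 0.0109 -0.0001  0.0443]
0.071 11 [ 0.0103 -0.0013  0.0444]
0.077 11 [ 0.0109 -0.0006  0.0441]
0.083 4 [ 0.0077 -0.0031  0.0395]
```

View pics/crop.png

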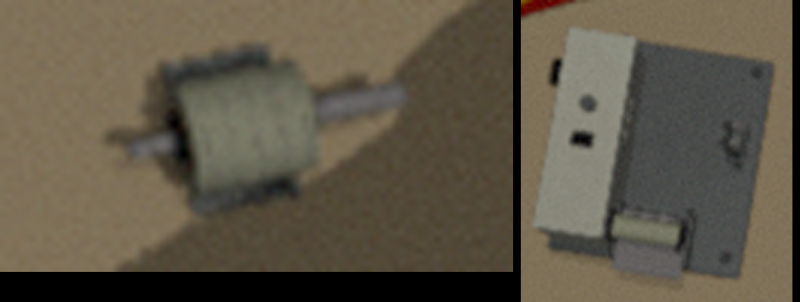

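Crop: the thin pin is at the roll's left (+y world) end and the thick journal at its right. The dispenser's +y (housing) is also to the left, spool at the bottom, clip at the right. Next I'll refine the roll's pose.

```bash
python3 - <<'E'
from h import *
s=dict(np.load("top0.npz"));P=pts(s)
w=np.zeros((400,640),bool);w[205:250,375:450]=1
C=np.array([.452,-.152])
w&=np.linalg.norm(P[...,:2]-C,axis=-1)<.11
q=P[w&(P[...,2]>.026)]
th=np.radians(104.1)
c0=np.median(q[q[:,2]>.045][:,:2],0)
for _ in range(4):
    d=np.array([np.cos(th),np.sin(th)]);n=np.array([-d[1],d[0]])
    t=(q[:,:2]-c0)@d;m=(q[:,:2]-c0)@n
    b=np.arange(-.08,.06,.004);mm=[]
    for i in b:
        k=abs(t-i)<.003
        if k.sum()>3: mm.append((i,(m[k].max()+m[k].min())/2))
    mm=np.array(mm);p=np.polyfit(mm[:,0],mm[:,1],1);th+=np.arctan(p[0]);c0=c0+n*p[1]
D=q[q[:,2]>.05];td=(D[:,:2]-c0)@d
print("yaw_y",np.degrees(th),"t range all",np.percentile(t,[0,1,99,100]),"drum",np.percentile(td,[0,1,99,100]))
for a in(np.percentile(td,[1,99]).mean(),(t.min()+t.max())/2+.010): print("centre",c0+d*a)
# lens check vs housing
w=np.zeros((400,640),bool);w[130:225,225:320]=1
h=(w&(P[...,2]>.108)&(P[...,2]<.12)).astype(np.uint8)
r=cv2.minAreaRect(P[cv2.morphologyEx(h,cv2.MORPH_OPEN,np.ones((3,3)))>0][:,:2].astype(np.float32));print(r)
yy=np.radians(-7.9);R=np.array([[np.cos(yy),-np.sin(yy)],[np.sin(yy),np.cos(yy)]])
o=np.array(r[0])-R@[-.023,.0595];print("disp",o,"clip",o+R@[0,-.064])
m=(P[...,2]>.055)&(P[...,2]<.1)&w;g=(P[m][:,:2]-o)@R;k=(g[:,1]<-.045)&(abs(g[:,0])<.04);print("clip pts",k.sum(),g[k].min(0),g[k].max(0),np.median(g[k],0),P[m][k][:,2].max())
m=(P[...,2]>.004)&w;g=(P[m][:,:2]-o)@R;print("base",np.percentile(g,[.5,99.5],axis=0))
E
```

```text
yaw_y 104.89280953207819 t range all [-0.0088374  -0.00865165  0.02714938  0.02802185] drum [-0.0088374  -0.00873177  0.00579051  0.00772891]
centre [ 0.47820982 -0.2504541 ]
centre [ 0.47263831 -0.23014149]
((0.6002358198165894, 0.14420387148857117), (0.05764293670654297, 0.16953840851783752), 82.12303924560547)
disp [0.61483959 0.08210733] clip [0.60604314 0.01871473]
clip pts 44 [-0.0122968  -0.06916842] [ 0.01154333 -0.05939106] [ 0.0002842  -0.06422688] 0.08741679117827302
base [[-0.1862607  -0.11520721]
 [ 0.11094729  0.15412578]]
```

```bash
python3 - <<'E'
from h import *
s=dict(np.load("top0.npz"));P=pts(s)
w=np.zeros((400,640),bool);w[205:250,375:450]=1
q=P[w&(P[...,2]>.026)];C=np.median(q[:,:2],0);print(C)
q=q[np.linalg.norm(q[:,:2]-C,axis=-1)<.11]
th=np.radians(104.1);c0=C
for _ in range(4):
    d=np.array([np.cos(th),np.sin(th)]);n=np.array([-d[1],d[0]])
    t=(q[:,:2]-c0)@d;m=(q[:,:2]-c0)@n
    mm=[]
    for i in np.arange(-.1,.08,.004):
        k=(abs(t-i)<.003)
        if k.sum()>3: mm.append((i,(m[k].max()+m[k].min())/2,np.ptp(m[k])))
    mm=np.array(mm);p=np.polyfit(mm[:,0],mm[:,1],1);th+=np.arctan(p[0]);c0=c0+n*p[1]
D=q[q[:,2]>.05];td=(D[:,:2]-c0)@d
print(np.round(mm,4).tolist())
print("yaw_y",np.degrees(th),"t",np.percentile(t,[0,1,99,100]),"drum",np.percentile(td,[0,1,99,100]))
for a in(np.percentile(td,[1,99]).mean(),(t.min()+t.max())/2+.010): print("centre",c0+d*a)
E
```

```text
[ 0.48322473 -0.27014908]
[[-0.072, 0.0001, 0.0114], [-0.068, -0.0002, 0.0109], [-0.064, 0.0003, 0.0088], [-0.06, 0.0005, 0.0103], [-0.056, -0.0001, 0.0114], [-0.052, -0.0003, 0.0109], [-0.048, 0.0004, 0.0103], [-0.044, -0.0002, 0.0114], [-0.04, -0.0005, 0.0109], [-0.036, -0.0002, 0.0083], [-0.028, -0.0002, 0.043], [-0.024, 0.0002, 0.0463], [-0.02, 0.0004, 0.0491], [-0.016, -0.0002, 0.0492], [-0.012, 0.0003, 0.0469], [-0.008, 0.0002, 0.0492], [-0.004, -0.0003, 0.0491], [0.0, -0.0006, 0.0484], [0.004, 0.0007, 0.0479], [0.008, 0.0002, 0.0491], [0.012, -0.0002, 0.0484], [0.016, -0.0002, 0.0462], [0.02, 0.0002, 0.0485], [0.024, -0.0003, 0.0483], [0.028, 0.0004, 0.046], [0.032, -0.0004, 0.0198], [0.036, -0.0004, 0.0062], [0.04, 0.0001, 0.0072], [0.044, 0.0008, 0.0057], [0.048, -0.0003, 0.0057]]
yaw_y 103.1284426833862 t [-0.07270261 -0.06912545  0.0464631   0.0497606 ] drum [-0.02892474 -0.02763313  0.02578463  0.02967882]
centre [ 0.48293743 -0.2711749 ]
centre [ 0.48306162 -0.27170736]
```

```bash
cat >> h.py <<'E'
DO=np.array([.61484,.08211,0]);DY=-7.9
RD=Ro.from_euler('z',DY,degrees=True).as_matrix()
def disp(p): return DO+RD@np.array(p,float)
def go(target,yaw,cur=None):
    o=ctrl.get_obs();c=np.array(o["tool_pos"] if cur is None else cur[:3]);y=o["orientation"][2] if cur is None else cur[3]
    R=Ro.from_euler('xyz',[180,0,y],degrees=True).as_matrix()
    print("d",np.round(R.T@(np.array(target)-c),4),"turn",round(-((yaw-y+180)%360-180),2))
E
python3 -c "
from h import *
go([.4852,-.2809,.15],-76.9,[.237,-.632,.252,-159.44])"
```

```text
d [-0.3557  0.2416  0.102 ] turn -82.54
```

The manual's scale: shifts go in shares of 400 mm and turns go in shares of 120 degrees. Converting my numbers, -0.3557 m / 0.4 = -0.8893, 0.2416 m / 0.4 = 0.604, -82.5 degrees / 120 = -0.6875.

```bash
python3 drive.py '[{"tx": -0.8893, "ty": 0.604, "tz": 0.125, "spin": -0.6875, "jaw": 0.088}, {"tx": -0.8893, "ty": 0.604, "tz": 0.125, "spin": -0.6875, "jaw": 0.088}, {"tx": -0.8893, "ty": 0.604, "tz": 0.125, "spin": -0.6875, "jaw": 0.088}, {"tx": -0.8893, "ty": 0.604, "tz": 0.2, "spin": -0.6875, "jaw": 0.088}, {"tx": -0.8893, "ty": 0.604, "tz": 0.255, "spin": -0.6875, "jaw": 0.088}, {"tx": -0.8893, "ty": 0.604, "tz": 0.255, "spin": -0.6875, "jaw": 0.088}, {"tx": -0.8893, "ty": 0.604, "tz": 0.255, "spin": -0.6875, "jaw": 0.088}, {"tx": -0.8893, "ty": 0.604, "tz": 0.255, "spin": -0.6875, "jaw": 0.088}]'
```

```text
clock: 1.1
tool_pos: [0.4861, -0.2777, 0.1477]
orientation: [179.9, 0.1, -76.4]
force: [0.2, 0.2, -0.5]
opening: 0.0879
gripper_force: 0.0
```

```bash
python3 drive.py '[{"jaw": 0.088}, {"jaw": 0.088}]'; python3 - <<'E'
from h import *
go([.4852,-.2809,.15],-76.9)
s=ctrl.snapshot("wrist");P=pts(s);cv2.imwrite("pics/w1.png",s["frame"][:,:,::-1])
m=(P[...,2]>.027)&(P[...,2]<.075)&(np.linalg.norm(P[...,:2]-[.483,-.271],axis=-1)<.1)
q=P[m];print(len(q))
d0=q[q[:,2]>.052];print("top",np.percentile(q[:,2],99),d0[:,:2].mean(0))
th=np.radians(103.1);c0=np.array([.483,-.2712])
for _ in range(3):
    d=np.array([np.cos(th),np.sin(th)]);n=np.array([-d[1],d[0]]);t=(q[:,:2]-c0)@d;mm=(q[:,:2]-c0)@n
    L=[(i,(mm[abs(t-i)<.002].max()+mm[abs(t-i)<.002].min())/2) for i in np.arange(-.066,.05,.004) if (abs(t-i)<.002).sum()>10]
    L=np.array(L);p=np.polyfit(L[:,0],L[:,1],1);th+=np.arctan(p[0]);c0=c0+n*p[1]
td=(d0[:,:2]-c0)@d
print(np.degrees(th),np.percentile(t,[.2,99.8]),np.percentile(td,[1,99]),"c",c0+d*np.percentile(td,[1,99]).mean())
E
```

```text
clock: 1.35
tool_pos: [0.4849, -0.2813, 0.1497]
orientation: [-180.0, -0.0, -77.1]
force: [-0.5, -1.6, 0.1]
opening: 0.0876
gripper_force: 0.0
d [-0.0003 -0.0003 -0.0003] turn -0.23
6382
top 0.06032673812143254 [ 0.4832896  -0.27392217]
103.28253567090057 [-0.07290354  0.04042901] [-0.02799675  0.02521696] c [ 0.48305884 -0.27261322]
```

View pics/w1.png

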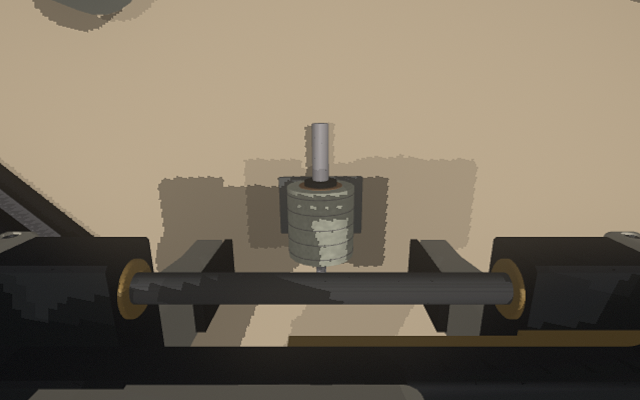

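The drum is centred between the fingers at about (321,225), journal upward at (320,150), and the wrist fit agrees with the top view to about 1 mm. Descend and grip.

Converted, 0.105 m / 0.4 = 0.2625, 0.1 m / 0.4 = 0.25.

```bash
python3 drive.py '[{"tz": 0.15, "jaw": 0.088}, {"tz": 0.25, "jaw": 0.088}, {"tz": 0.2625, "jaw": 0.088}, {"tz": 0.2625, "jaw": 0.088}, {"tz": 0.2625, "jaw": 0.04}, {"tz": 0.2625, "jaw": 0.04}, {"tz": 0.2625, "jaw": 0.04}, {"tz": 0.2625, "jaw": 0.04}]'; python3 drive.py '[{"jaw": 0.04}, {"jaw": 0.04}]'
```

```text
clock: 2.4
tool_pos: [0.4854, -0.2809, 0.0449]
orientation: [-180.0, -0.0, -76.9]
force: [0.6, -0.1, 0.0]
opening: 0.0531
gripper_force: 0.0
clock: 2.65
tool_pos: [0.4853, -0.2809, 0.0448]
orientation: [-180.0, -0.0, -76.9]
force: [-0.6, 0.3, 3.7]
opening: 0.0497
gripper_force: 30.0
```

Converted, -0.165 m / 0.4 = -0.4125, -0.12 m / 0.4 = -0.3.

```bash
python3 drive.py '[{"tz": -0.15, "jaw": 0.04}, {"tz": -0.3, "jaw": 0.04}, {"tz": -0.4125, "jaw": 0.04}, {"tz": -0.4125, "jaw": 0.04}]'; python3 -c "
from h import *
print(ctrl.get_obs()['force']);t=disp([.121,.060,.21]);print(t);go(t,172.1)"
```

```text
clock: 3.15
tool_pos: [0.4871, -0.2814, 0.2134]
orientation: [-179.6, -0.2, -76.9]
force: [0.2, -0.1, -2.3]
opening: 0.0494
gripper_force: 30.0
[ 0.15903676 -0.0522401  -2.32846622]
[0.74293832 0.12490978 0.21      ]
d [-0.3379 -0.3412  0.0034] turn 110.98
```

Converted, -0.341 m / 0.4 = -0.8525, -0.338 m / 0.4 = -0.845, 111 degrees / 120 = 0.925.

```bash
python3 drive.py '[{"tx": -0.845, "ty": -0.8525, "spin": 0.925, "jaw": 0.04}, {"tx": -0.845, "ty": -0.8525, "spin": 0.925, "jaw": 0.04}, {"tx": -0.845, "ty": -0.8525, "spin": 0.925, "jaw": 0.04}, {"tx": -0.845, "ty": -0.8525, "spin": 0.925, "jaw": 0.04}, {"tx": -0.845, "ty": -0.8525, "spin": 0.925, "jaw": 0.04}, {"tx": -0.845, "ty": -0.8525, "spin": 0.925, "jaw": 0.04}, {"tx": -0.845, "ty": -0.8525, "spin": 0.925, "jaw": 0.04}, {"tx": -0.845, "ty": -0.8525, "spin": 0.925, "jaw": 0.04}]'; python3 drive.py '[{"jaw": 0.04}]'; python3 -c "
from h import *
t=disp([.121,.060,.21]);go(t,172.1)"
```

```text
clock: 4.15
tool_pos: [0.7412, 0.1277, 0.2068]
orientation: [180.0, -0.2, -161.9]
force: [0.4, -0.3, -1.8]
opening: 0.0492
gripper_force: 30.0
clock: 4.28
tool_pos: [0.7413, 0.1289, 0.2054]
orientation: [180.0, -0.2, -161.6]
force: [-0.2, -1.0, -2.1]
opening: 0.0495
gripper_force: 30.0
d [-0.0003 -0.0043 -0.0046] turn 26.34
```

Converted, 26.3 degrees / 120 = 0.2192.

```bash
python3 drive.py '[{"spin": 0.075, "jaw": 0.04}, {"spin": 0.15, "jaw": 0.04}, {"spin": 0.2192, "jaw": 0.04}, {"spin": 0.2192, "jaw": 0.04}, {"spin": 0.2192, "jaw": 0.04}]'; python3 -c "
from h import *
t=disp([.121,.060,.21]);go(t,172.1)
print((RD.T@(np.array(ctrl.get_obs()['tool_pos'])-DO)))
s=ctrl.snapshot('wrist');cv2.imwrite('pics/w2.png',s['frame'][:,:,::-1])
P=pts(s);g=(P-DO)@RD
m=(abs(g[...,1]-.06)<.02)&(g[...,2]>.16)&(g[...,2]<.24)&(g[...,0]<.1)
print('journal',m.sum(),np.percentile(g[m],[1,50,99],axis=0))
m=(g[...,2]>.105)&(g[...,2]<.125)&(g[...,0]<.08);print('housing',np.percentile(g[m],[1,50,99],axis=0))"
```

```text
clock: 4.9
tool_pos: [0.7406, 0.125, 0.2087]
orientation: [-180.0, -0.1, 172.3]
force: [-0.3, -0.2, -1.8]
opening: 0.0494
gripper_force: 30.0
d [-0.0023  0.0002 -0.0013] turn 0.22
[0.11869096 0.05978658 0.20865862]
journal 3528 [[0.05680453 0.04831241 0.19304623]
 [0.08129979 0.05844941 0.20385678]
 [0.09979335 0.06907486 0.21082351]]
housing [[-0.01420442  0.03128248  0.11205348]
 [ 0.02074927  0.05913167  0.1137381 ]
 [ 0.06092596  0.08695496  0.12018147]]
```

View pics/w2.png

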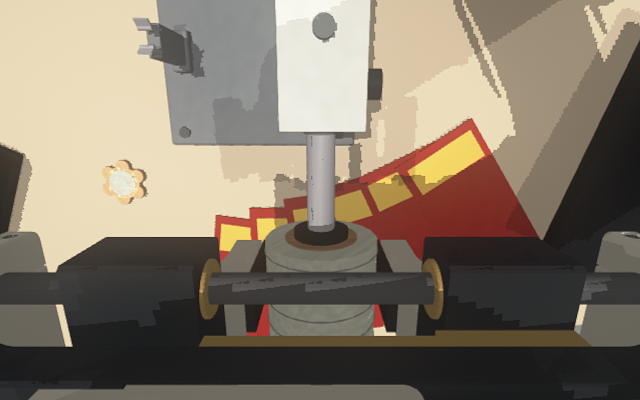

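Journal at (320,180) points to the housing top, with its end about 5 mm over the housing's edge. Lower it, with force checks.

Converted, 0.074 m / 0.4 = 0.185, 0.003 m / 0.4 = 0.0075.

```bash
python3 drive.py '[{"tx": 0.0075, "tz": 0.075, "jaw": 0.04}, {"tx": 0.0075, "tz": 0.15, "jaw": 0.04}, {"tx": 0.0075, "tz": 0.185, "jaw": 0.04}, {"tx": 0.0075, "tz": 0.185, "jaw": 0.04}]';python3 drive.py '[{"tz": 0.0075, "jaw": 0.04}, {"tz": 0.0075, "jaw": 0.04}]';python3 drive.py '[{"tz": 0.0075, "jaw": 0.04}, {"tz": 0.0075, "jaw": 0.04}]'
```

```text
clock: 5.45
tool_pos: [0.7377, 0.1256, 0.1345]
orientation: [-179.9, -0.1, 172.2]
force: [0.6, -0.3, -1.4]
opening: 0.0495
gripper_force: 30.0
clock: 5.7
tool_pos: [0.7385, 0.126, 0.1336]
orientation: [180.0, 0.1, 172.2]
force: [0.4, 0.5, -2.1]
opening: 0.0496
gripper_force: 30.0
clock: 5.95
tool_pos: [0.7379, 0.1258, 0.1296]
orientation: [180.0, -0.0, 172.1]
force: [0.4, -0.1, -1.8]
opening: 0.0494
gripper_force: 30.0
```

Converted, 0.003 m / 0.4 = 0.0075.

```bash
python3 drive.py '[{"tz": 0.0075, "jaw": 0.04}, {"tz": 0.0075, "jaw": 0.04}]';python3 drive.py '[{"tz": 0.0075, "jaw": 0.04}, {"tz": 0.0075, "jaw": 0.04}]'; cat > tilt.py <<'E'
from h import *
# journal line in tool frame from wrist depth
s=ctrl.snapshot("wrist");f=cam(s);v,u=np.mgrid[0:400,0:640];z=s["z_map"]
c=np.stack([(u-s["cx"])/f*z,(v-s["cy"])/f*z,z],-1);T=np.array(s["T_tool_cam"]);p=c@T[:3,:3].T+T[:3,3]
m=(abs(p[...,1])<.0075)&(p[...,0]>.030)&(p[...,0]<.075)&(abs(p[...,2]-.004)<.015)&(z>0)
q=p[m];X=[];
for x in np.arange(.030,.062,.003):
    k=abs(q[:,0]-x)<.0015
    if k.sum()>15: X.append((x,np.percentile(q[k,2],4),(q[k,1].max()+q[k,1].min())/2))
X=np.array(X);a=np.polyfit(X[:,0],X[:,1],1);b=np.polyfit(X[:,0],X[:,2],1)
print(len(q),"slope up deg",-np.degrees(np.arctan(a[0])),"axis z at tcp",np.polyval(a,0)+.006,"y slope deg",np.degrees(b[0]),"y0",b[1],"end x",np.percentile(q[:,0],99.5))
o=ctrl.get_obs();print(np.round(o["tool_pos"],4),np.round(o["orientation"],2),np.round(o["force"],1),"disp",np.round(RD.T@(o["tool_pos"]-DO),4))
E
python3 tilt.py
```

```text
clock: 6.2
tool_pos: [0.7384, 0.1258, 0.127]
orientation: [180.0, 0.0, 172.1]
force: [-0.5, 0.3, 1.1]
opening: 0.0496
gripper_force: 30.0
clock: 6.45
tool_pos: [0.7385, 0.1258, 0.1237]
orientation: [180.0, 0.0, 172.1]
force: [2.0, 0.0, 1.3]
opening: 0.0495
gripper_force: 30.0
3674 slope up deg 5.47973401528174 axis z at tcp 0.009381075835359782 y slope deg 2.7078567946662933 y0 -0.0031180660127523383 end x 0.07477450462577534
[0.7385 0.1258 0.1238] [1.7999e+02 5.0000e-02 1.7214e+02] [ 1.4 -0.9  1.9] disp [0.1165 0.0603 0.1238]
```

Converted, 0.002 m / 0.4 = 0.005.

```bash
python3 drive.py '[{"tz": 0.005, "jaw": 0.04}, {"tz": 0.005, "jaw": 0.04}]'; python3 drive.py '[{"tz": -0.1, "jaw": 0.04}, {"tz": -0.19, "jaw": 0.04}, {"tz": -0.19, "jaw": 0.04}, {"tz": -0.19, "jaw": 0.04}]';python3 tilt.py
```

```text
clock: 6.75
tool_pos: [0.7384, 0.1258, 0.1215]
orientation: [180.0, 0.0, 172.1]
force: [2.5, -1.2, 1.3]
opening: 0.049
gripper_force: 30.0
clock: 7.25
tool_pos: [0.737, 0.1259, 0.1961]
orientation: [-180.0, -0.1, 172.1]
force: [-0.6, -0.4, -3.3]
opening: 0.049
gripper_force: 30.0
2357 slope up deg 6.526610823522868 axis z at tcp 0.009439157775822226 y slope deg -0.02747211904936175 y0 -0.0012955121863055359 end x 0.06211843930908143
[0.7369 0.1258 0.1956] [-179.95   -0.18  172.12] [ 0.  -0.1 -1.5] disp [0.1149 0.06   0.1956]
```

```bash
cat >> h.py <<'E'
def pose(h,ty,tz,L=.0612,dz=.0164):
    a=np.array([h,ty+.064]);a/=np.hypot(*a);p=np.array([h,ty])-L*a
    return disp([p[0],p[1],tz+dz]),(DY+np.degrees(np.arctan2(-a[1],-a[0])))
def tipnow(L=.0612,dz=.0164):
    o=ctrl.get_obs();y=np.radians(o["orientation"][2]);t=np.array(o["tool_pos"])+[-L*np.cos(y),-L*np.sin(y),-dz]
    return np.round(RD.T@(t-DO),4),"F_disp",np.round(RD.T@o["force"],1)
E
python3 -c "
from h import *
t,y=pose(-.012,.010,.14);print(t,y);go(t,y);print(tipnow())"
```

```text
[0.60572857 0.03248045 0.1564    ] -88.68897345918333
d [ 0.1172 -0.1104  0.0392] turn -99.19
(array([0.1761, 0.06  , 0.1792]), 'F_disp', array([ 0. , -0.1, -1.5]))
```

Converted, 0.117 m / 0.4 = 0.2925, -0.11 m / 0.4 = -0.275, -99 degrees / 120 = -0.825.

```bash
python3 drive.py '[{"tx": 0.2925, "ty": -0.275, "spin": -0.825, "jaw": 0.04}, {"tx": 0.2925, "ty": -0.275, "spin": -0.825, "jaw": 0.04}, {"tx": 0.2925, "ty": -0.275, "spin": -0.825, "jaw": 0.04}, {"tx": 0.2925, "ty": -0.275, "spin": -0.825, "jaw": 0.04}, {"tx": 0.2925, "ty": -0.275, "spin": -0.825, "jaw": 0.04}, {"tx": 0.2925, "ty": -0.275, "spin": -0.825, "jaw": 0.04}, {"tx": 0.2925, "ty": -0.275, "spin": -0.825, "jaw": 0.04}, {"tx": 0.2925, "ty": -0.275, "spin": -0.825, "jaw": 0.04}]'; python3 drive.py '[{"spin": -0.0583, "jaw": 0.04}, {"spin": -0.1167, "jaw": 0.04}, {"spin": -0.1167, "jaw": 0.04}]'; python3 -c "
from h import *
t,y=pose(-.012,.015,.077);go(t,y);print(tipnow())"; python3 tilt.py
```

```text
clock: 8.3
tool_pos: [0.6061, 0.0327, 0.1959]
orientation: [179.8, -0.1, -101.6]
force: [0.4, -0.3, -1.1]
opening: 0.0496
gripper_force: 30.0
clock: 8.68
tool_pos: [0.6063, 0.0327, 0.1962]
orientation: [179.9, -0.0, -88.0]
force: [-0.1, 0.2, -1.9]
opening: 0.0498
gripper_force: 30.0
d [-0.0047  0.0003  0.1028] turn 1.29
(array([-0.0122,  0.0102,  0.1798]), 'F_disp', array([-0.1,  0.2, -1.9]))
2401 slope up deg 6.722853159867191 axis z at tcp 0.009693156537570682 y slope deg -0.006163974509706508 y0 4.956222275322564e-05 end x 0.06303482495232626
[0.6064 0.0327 0.1964] [ 1.7988e+02 -3.0000e-02 -8.8080e+01] [ 0.9  0.3 -1.9] disp [-0.0015 -0.0501  0.1964]
```

Converted, 0.09 m / 0.4 = 0.225, 0.085 m / 0.4 = 0.2125, 1 degrees / 120 = 0.0083.

```bash
python3 drive.py '[{"tx": -0.0075, "tz": 0.1125, "spin": 0.0083, "jaw": 0.04}, {"tx": -0.01, "tz": 0.2125, "spin": 0.0083, "jaw": 0.04}, {"tx": -0.01, "tz": 0.225, "spin": 0.0083, "jaw": 0.04}, {"tx": -0.01, "tz": 0.225, "spin": 0.0083, "jaw": 0.04}]'; python3 drive.py '[{"tz": 0.015, "jaw": 0.04}, {"tz": 0.03, "jaw": 0.04}, {"tz": 0.03, "jaw": 0.04}]'; python3 -c "
from h import *
print(tipnow())
t,y=pose(-.012,.025,.076);go(t,y)
for n in('scene','top'):
  s=ctrl.snapshot(n);np.savez(n+'1.npz',**s)
  f=cam(s);c=(s['R']@disp([0,0,.08])+s['t']);u=int(s['cx']+f*c[0]/c[2]);v=int(s['cy']+f*c[1]/c[2]);print(u,v)
  cv2.imwrite('pics/'+n+'1.png',cv2.resize(s['frame'][v-45:v+45,u-60:u+60,::-1],None,fx=6,fy=6,interpolation=2))
"
```

```text
clock: 9.22
tool_pos: [0.6074, 0.0374, 0.1074]
orientation: [-180.0, 0.0, -89.0]
force: [0.8, 2.0, 0.5]
opening: 0.0489
gripper_force: 30.0
clock: 9.6
tool_pos: [0.6105, 0.039, 0.0989]
orientation: [-179.5, 0.1, -88.9]
force: [-0.7, 9.0, 14.7]
opening: 0.0493
gripper_force: 30.0
(array([-0.008 ,  0.0172,  0.0825]), 'F_disp', array([-1.9,  8.8, 14.7]))
d [-0.0084  0.0042  0.0065] turn 1.31
334 222
276 170
```

View pics/scene1.png

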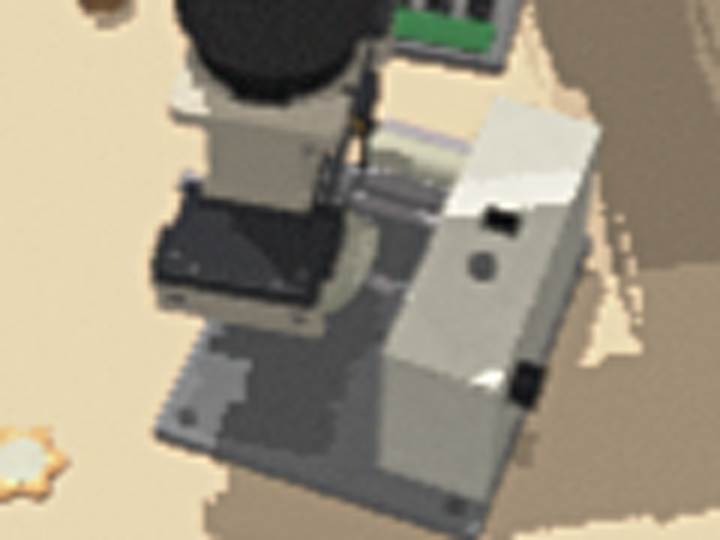

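Scene crop: the gripper holds the drum beside the housing. The pin side is unobstructed, but the 15 N upward force says the journal or a finger is touching something. I'll look from the wrist.

```bash
python3 - <<'E'
from h import *
o=ctrl.get_obs();print(o["moment"],o["orientation"])
s=ctrl.snapshot("wrist");cv2.imwrite('pics/w3.png',s['frame'][:,:,::-1])
g=(pts(s)-DO)@RD
for y in(-.069,-.064,-.060,-.055,-.05):
    m=(abs(g[...,1]-y)<.0015)&(g[...,2]>.06)&(abs(g[...,0])<.04);q=g[m]
    print(y,[(round(x,3),round(float(np.percentile(q[abs(q[:,0]-x)<.0015,2],95)),4)) for x in np.arange(-.024,.022,.003) if (abs(q[:,0]-x)<.0015).sum()>3])
E
python3 tilt.py
```

```text
[2.92593113 0.28121424 0.00922718] [-1.79531096e+02  1.49415118e-01 -8.89097649e+01]
-0.069 [(np.float64(-0.024), 0.1628), (np.float64(-0.021), 0.1814), (np.float64(-0.018), 0.1817), (np.float64(-0.015), 0.1819), (np.float64(-0.012), 0.1686), (np.float64(-0.009), 0.1683), (np.float64(-0.006), 0.1792), (np.float64(-0.003), 0.181), (np.float64(-0.0), 0.183), (np.float64(0.003), 0.1845), (np.float64(0.006), 0.1847), (np.float64(0.009), 0.185), (np.float64(0.012), 0.1852), (np.float64(0.015), 0.1852), (np.float64(0.018), 0.1854), (np.float64(0.021), 0.1856)]
-0.064 [(np.float64(-0.024), 0.1548), (np.float64(-0.018), 0.0965), (np.float64(-0.015), 0.0955), (np.float64(-0.012), 0.0944), (np.float64(-0.009), 0.0934), (np.float64(-0.006), 0.0942), (np.float64(-0.003), 0.1001), (np.float64(-0.0), 0.115), (np.float64(0.003), 0.117), (np.float64(0.006), 0.1169), (np.float64(0.009), 0.1656), (np.float64(0.012), 0.1678), (np.float64(0.015), 0.1682), (np.float64(0.018), 0.1686), (np.float64(0.021), 0.1692)]
-0.06 [(np.float64(-0.024), 0.1486), (np.float64(-0.021), 0.1036), (np.float64(-0.018), 0.10
[... 528 characters left out ...]
009), 0.1075), (np.float64(-0.006), 0.1106), (np.float64(-0.003), 0.111), (np.float64(-0.0), 0.1111), (np.float64(0.003), 0.1117), (np.float64(0.006), 0.1118), (np.float64(0.009), 0.1111), (np.float64(0.012), 0.1111), (np.float64(0.015), 0.1099), (np.float64(0.018), 0.1034), (np.float64(0.021), 0.1011)]
-0.05 [(np.float64(-0.024), 0.1203), (np.float64(0.015), 0.1073), (np.float64(0.018), 0.1074), (np.float64(0.021), 0.1072)]Traceback (most recent call last):
  File "tilt.py", line 10, in <module>
    X=np.array(X);a=np.polyfit(X[:,0],X[:,1],1);b=np.polyfit(X[:,0],X[:,2],1)
                               ~^^^^^
IndexError: too many indices for array: array is 1-dimensional, but 2 were indexed
```

View pics/w3.png

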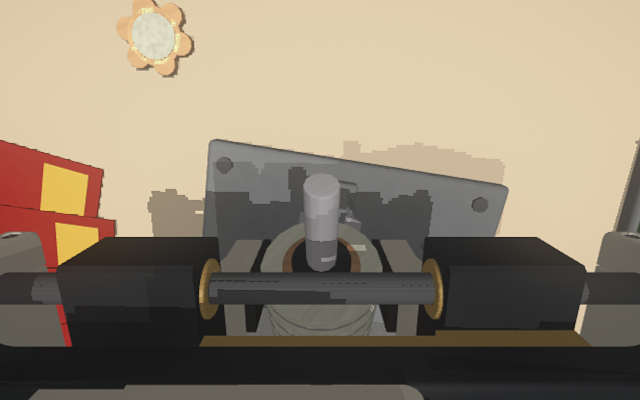

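The wrist view shows the drum's end face and the journal (320,215) pointing steeply up. The drum's end came down on the clip because I descended too far back, and the roll over-tilted in the grip. Lift, then reset the tilt by pressing the pin on the housing top.

The manual's scale: shifts go in shares of 400 mm and turns go in shares of 120 degrees. Converting my numbers, -0.085 m / 0.4 = -0.2125, -0.04 m / 0.4 = -0.1.

```bash
python3 drive.py '[{"tz": -0.1, "jaw": 0.04}, {"tz": -0.2125, "jaw": 0.04}, {"tz": -0.2125, "jaw": 0.04}, {"tz": -0.2125, "jaw": 0.04}]'; sed -i 's/abs(p\[...,2\]-.004)<.015/(p[...,2]>-.045)\&(p[...,2]<.02)/' tilt.py; python3 tilt.py;  python3 -c "
from h import *
t,y=pose(0,.040,.14);go(t,y)"
```

```text
clock: 10.3
tool_pos: [0.6062, 0.0367, 0.1799]
orientation: [179.9, 0.0, -89.0]
force: [-0.3, 0.4, -1.9]
opening: 0.0498
gripper_force: 30.0
2181 slope up deg 11.063994783469601 axis z at tcp -0.01330235944349487 y slope deg -0.016055108120550964 y0 0.00023980576479888053 end x 0.05296724991617258
[0.606  0.0366 0.1793] [ 1.7987e+02 -1.0000e-02 -8.8990e+01] [ 0.3  0.5 -2.5] disp [-0.0025 -0.0463  0.1793]
d [-0.0244 -0.0064  0.0229] turn 8.91
```

```bash
python3 - <<'E'
from h import *
go(disp([0,-.014,.185]),-97.9)
s=ctrl.snapshot("wrist");f=cam(s);v,u=np.mgrid[0:400,0:640];z=s["z_map"]
c=np.stack([(u-s["cx"])/f*z,(v-s["cy"])/f*z,z],-1);T=np.array(s["T_tool_cam"]);p=c@T[:3,:3].T+T[:3,3]
m=(abs(p[...,1])<.005)&(p[...,0]>.01)&(p[...,0]<.075)&(p[...,2]<.03)&(p[...,2]>-.06);q=p[m]
for x in np.arange(.012,.07,.004):
    k=abs(q[:,0]-x)<.001
    if k.sum()>3: print(round(x,3),k.sum(),np.round(np.percentile(q[k,2],[3,50]),4))
E
```

```text
d [-0.0315 -0.0075 -0.0057] turn 8.91
0.012 108 [-0.0123 -0.0112]
0.016 86 [-0.0147 -0.0133]
0.02 94 [-0.0172 -0.0157]
0.024 103 [-0.0192 -0.0178]
0.028 375 [-0.0585 -0.0576]
0.032 684 [-0.058  -0.0557]
0.036 128 [-0.0264 -0.0246]
0.04 146 [-0.0284 -0.0269]
0.044 149 [-0.0307 -0.0293]
0.048 234 [-0.0323 -0.0305]
0.052 223 [-0.0267 -0.0246]
```

Converted, 0.035 m / 0.4 = 0.0875, -0.0315 m / 0.4 = -0.0788, 9 degrees / 120 = 0.075.

```bash
python3 drive.py '[{"tx": -0.0788, "ty": -0.0188, "tz": -0.015, "spin": 0.075, "jaw": 0.04}, {"tx": -0.0788, "ty": -0.0188, "tz": -0.015, "spin": 0.075, "jaw": 0.04}, {"tx": -0.0788, "ty": -0.0188, "tz": 0.035, "spin": 0.075, "jaw": 0.04}, {"tx": -0.0788, "ty": -0.0188, "tz": 0.0625, "spin": 0.075, "jaw": 0.04}, {"tx": -0.0788, "ty": -0.0188, "tz": 0.075, "spin": 0.075, "jaw": 0.04}, {"tx": -0.0788, "ty": -0.0188, "tz": 0.0875, "spin": 0.075, "jaw": 0.04}, {"tx": -0.0788, "ty": -0.0188, "tz": 0.0875, "spin": 0.075, "jaw": 0.04}]'; cat > tilt.py <<'E'
from h import *
def prof():
    s=ctrl.snapshot("wrist");f=cam(s);v,u=np.mgrid[0:400,0:640];z=s["z_map"]
    c=np.stack([(u-s["cx"])/f*z,(v-s["cy"])/f*z,z],-1);T=np.array(s["T_tool_cam"]);p=c@T[:3,:3].T+T[:3,3]
    m=(abs(p[...,1])<.005)&(p[...,0]>.034)&(p[...,0]<.075)&(p[...,2]<.02)&(p[...,2]>-.045);q=p[m]
    X=[(x,np.percentile(q[abs(q[:,0]-x)<.001,2],8)) for x in np.arange(.034,.07,.002) if (abs(q[:,0]-x)<.001).sum()>8]
    X=np.array(X);a=np.polyfit(X[:,0],X[:,1],1)
    for _ in range(3):
        k=abs(X[:,1]-np.polyval(a,X[:,0]))<.0012
        if k.sum()<5: break
        a=np.polyfit(X[k,0],X[k,1],1)
    th=-np.arctan(a[0]);xt=X[k,0].max()+.001
    end=np.array([xt-.000,np.polyval(a,xt)])+6e-3*np.array([np.sin(-th)*-1*-1,np.cos(th)])
    og=end+.072*np.array([-np.cos(th),np.sin(th)]);tip=end+.124*np.array([-np.cos(th),np.sin(th)])
    print("tilt",round(np.degrees(th),2),"rms pts",len(X),k.sum(),"end",np.round(end,4),"origin",np.round(og,4),"tip",np.round(tip,4))
    o=ctrl.get_obs();print("disp",np.round(RD.T@(o["tool_pos"]-DO),4),"yaw",round(o["orientation"][2],2),"F",np.round(RD.T@o["force"],1))
prof()
E
python3 tilt.py
```

```text
clock: 11.28
tool_pos: [0.6144, 0.0684, 0.1461]
orientation: [-179.9, 0.0, -97.9]
force: [-0.9, -1.6, 2.0]
opening: 0.0493
gripper_force: 30.0
tilt 13.73 rms pts 11 6 end [ 0.0516 -0.0219] origin [-0.0184 -0.0048] tip [-0.0689  0.0075]
disp [ 0.0014 -0.0136  0.1462] yaw -97.92 F [-0.6 -1.4  3.1]
```

```bash
cat > tilt.py <<'E'
from h import *
def prof():
    s=ctrl.snapshot("wrist");f=cam(s);v,u=np.mgrid[0:400,0:640];z=s["z_map"]
    c=np.stack([(u-s["cx"])/f*z,(v-s["cy"])/f*z,z],-1);T=np.array(s["T_tool_cam"]);p=c@T[:3,:3].T+T[:3,3]
    m=(abs(p[...,1])<.0015)&(p[...,0]>.018)&(p[...,0]<.075)&(p[...,2]<.02)&(p[...,2]>-.045);q=p[m]
    best=None
    r=np.random.default_rng(0)
    for _ in range(500):   # RANSAC line z=a x+b, 0..40 deg
        i,j=r.integers(len(q),size=2)
        if abs(q[i,0]-q[j,0])<.012: continue
        a=(q[i,2]-q[j,2])/(q[i,0]-q[j,0])
        if a>.1 or a<-.9: continue
        k=abs(q[:,2]-q[i,2]-a*(q[:,0]-q[i,0]))<.0008
        if best is None or k.sum()>best.sum(): best=k
    a=np.polyfit(q[best,0],q[best,2],1);th=-np.arctan(a[0]);xt=np.percentile(q[best,0],99.5)
    end=np.array([xt,np.polyval(a,xt)])+6e-3*np.array([np.sin(th),np.cos(th)])
    d=np.array([-np.cos(th),np.sin(th)]);og=end+.072*d;tip=end+.124*d
    print("tilt",round(np.degrees(th),2),len(q),best.sum(),"x",q[best,0].min().round(4),"end",np.round(end,4),"origin",np.round(og,4),"tip",np.round(tip,4))
    o=ctrl.get_obs();print("disp",np.round(RD.T@(o["tool_pos"]-DO),4),"yaw",round(o["orientation"][2],2),"F",np.round(RD.T@o["force"],1))
    return np.degrees(th),og,tip
if __name__=="__main__": prof()
E
python3 tilt.py
```

```text
tilt 26.2 842 571 x 0.018 end [ 0.0529 -0.0239] origin [-0.0117  0.0079] tip [-0.0584  0.0308]
disp [ 0.0014 -0.0135  0.1463] yaw -97.92 F [ 0.4 -1.5  2.4]
```

Converted, 0.014 m / 0.4 = 0.035, 0.003 m / 0.4 = 0.0075.

```bash
python3 drive.py '[{"tx": 0.0075, "tz": 0.01, "jaw": 0.04}, {"tx": 0.01, "tz": 0.02, "jaw": 0.04}, {"tx": 0.01, "tz": 0.03, "jaw": 0.04}, {"tx": 0.01, "tz": 0.035, "jaw": 0.04}, {"tx": 0.01, "tz": 0.035, "jaw": 0.04}]'; python3 tilt.py
```

```text
clock: 12.0
tool_pos: [0.6131, 0.0644, 0.1312]
orientation: [180.0, -0.0, -97.9]
force: [-0.7, -2.7, 1.8]
opening: 0.0496
gripper_force: 30.0
tilt 11.95 821 628 x 0.018 end [ 0.0569 -0.0107] origin [-0.0135  0.0043] tip [-0.0644  0.015 ]
disp [ 0.0007 -0.0177  0.1313] yaw -97.92 F [ 0.2 -1.5  1.7]
```

Converted, 0.0045 m / 0.4 = 0.0113, 0.003 m / 0.4 = 0.0075.

```bash
python3 drive.py '[{"tz": 0.0075, "jaw": 0.04}, {"tz": 0.0113, "jaw": 0.04}, {"tz": 0.0113, "jaw": 0.04}]'; python3 drive.py '[{"tz": -0.075, "jaw": 0.04}, {"tz": -0.125, "jaw": 0.04}, {"tz": -0.125, "jaw": 0.04}, {"tz": -0.125, "jaw": 0.04}]';python3 tilt.py
```

```text
clock: 12.42
tool_pos: [0.6133, 0.0645, 0.1269]
orientation: [180.0, -0.0, -97.9]
force: [0.4, -1.8, 1.9]
opening: 0.0495
gripper_force: 30.0
clock: 12.92
tool_pos: [0.6125, 0.0646, 0.1757]
orientation: [179.9, -0.0, -97.9]
force: [-1.2, -0.3, -1.9]
opening: 0.0494
gripper_force: 30.0
tilt 9.53 825 647 x 0.0181 end [ 0.0573 -0.0083] origin [-0.0137  0.0036] tip [-0.065   0.0122]
disp [ 1.000e-04 -1.780e-02  1.755e-01] yaw -97.93 F [-0.1 -0.1 -1.8]
```

Converted, 0.053 m / 0.4 = 0.1325, 0.05 m / 0.4 = 0.125.

```bash
python3 drive.py '[{"tz": 0.075, "jaw": 0.04}, {"tz": 0.125, "jaw": 0.04}, {"tz": 0.1325, "jaw": 0.04}, {"tz": 0.1325, "jaw": 0.04}]'; python3 drive.py '[{"tz": -0.075, "jaw": 0.04}, {"tz": -0.125, "jaw": 0.04}, {"tz": -0.125, "jaw": 0.04}, {"tz": -0.125, "jaw": 0.04}]';python3 tilt.py
```

```text
clock: 13.48
tool_pos: [0.6132, 0.0645, 0.1238]
orientation: [180.0, -0.0, -97.9]
force: [0.3, -0.0, -1.5]
opening: 0.0491
gripper_force: 30.0
clock: 13.98
tool_pos: [0.6129, 0.0646, 0.1736]
orientation: [180.0, 0.0, -97.9]
force: [0.2, 0.8, -1.5]
opening: 0.0494
gripper_force: 30.0
tilt 4.71 828 649 x 0.018 end [ 0.0577 -0.0036] origin [-0.0141  0.0023] tip [-0.0659  0.0065]
disp [ 0.0003 -0.0178  0.1732] yaw -97.93 F [ 0.1 -0.1 -2.3]
```

```bash
python3 -c "
from h import *
for a in((-.011,.028,.077),(-.011,.038,.077)):
  t,y=pose(*a,L=.0659,dz=.0065);print(t,y);go(t,y,[.6129,.0646,.1736,-97.93])"
```

```text
[0.60654868 0.0454679  0.0835    ] -91.08178542834814
d [0.0198 0.0037 0.0901] turn -6.85
[0.60716074 0.0553918  0.0835    ] -91.744831656726
d [0.0099 0.0044 0.0901] turn -6.19
```

Converted, 0.078 m / 0.4 = 0.195, 0.07 m / 0.4 = 0.175, -6.85 degrees / 120 = -0.0571.

```bash
python3 drive.py '[{"tx": 0.0495, "ty": 0.0093, "spin": -0.0571, "jaw": 0.04}, {"tx": 0.0495, "ty": 0.0093, "tz": 0.025, "spin": -0.0571, "jaw": 0.04}, {"tx": 0.0495, "ty": 0.0093, "tz": 0.1, "spin": -0.0571, "jaw": 0.04}, {"tx": 0.0495, "ty": 0.0093, "tz": 0.175, "spin": -0.0571, "jaw": 0.04}, {"tx": 0.0495, "ty": 0.0093, "tz": 0.195, "spin": -0.0571, "jaw": 0.04}, {"tx": 0.0495, "ty": 0.0093, "tz": 0.195, "spin": -0.0571, "jaw": 0.04}]'; python3 -c "
from h import *
t,y=pose(-.011,.028,.077,L=.0659,dz=.0065);go(t,y);print(tipnow(.0659,.0065))"
```

```text
clock: 14.78
tool_pos: [0.6069, 0.0455, 0.0955]
orientation: [179.9, -0.0, -91.1]
force: [-0.5, -0.3, -1.6]
opening: 0.0494
gripper_force: 30.0
d [0.     0.0003 0.012 ] turn -0.0
(array([-0.0107,  0.0281,  0.089 ]), 'F_disp', array([-0.4, -0.4, -1.6]))
```

Converted, 0.012 m / 0.4 = 0.03, 0.007 m / 0.4 = 0.0175.

```bash
python3 drive.py '[{"tz": 0.0175, "jaw": 0.04}, {"tz": 0.03, "jaw": 0.04}, {"tz": 0.03, "jaw": 0.04}]'; python3 tilt.py
```

```text
clock: 15.15
tool_pos: [0.6068, 0.0454, 0.084]
orientation: [180.0, 0.0, -91.1]
force: [-0.2, 0.1, -2.4]
opening: 0.0491
gripper_force: 30.0
tilt 5.08 827 637 x 0.0181 end [ 0.0578 -0.0038] origin [-0.0139  0.0026] tip [-0.0657  0.0072]
disp [-0.0028 -0.0374  0.0842] yaw -91.07 F [-0.3  0.4 -1.7]
```

Converted, -0.009 m / 0.4 = -0.0225, -0.006 m / 0.4 = -0.015.

```bash
python3 drive.py '[{"tx": -0.0075, "jaw": 0.04}, {"tx": -0.015, "jaw": 0.04}, {"tx": -0.0225, "jaw": 0.04}, {"tx": -0.0225, "jaw": 0.04}]'; python3 -c "
from h import *
print(tipnow(.0657,.0072))"
```

```text
clock: 15.7
tool_pos: [0.6071, 0.0548, 0.084]
orientation: [180.0, 0.0, -91.1]
force: [0.5, -0.1, -2.7]
opening: 0.0493
gripper_force: 30.0
(array([-0.0118,  0.0371,  0.0768]), 'F_disp', array([ 0.5, -0. , -2.7]))
```

Converted, -0.0045 m / 0.4 = -0.0113, -0.004 m / 0.4 = -0.01.

```bash
python3 drive.py '[{"tz": -0.005, "jaw": 0.04}, {"tz": -0.01, "jaw": 0.04}, {"tz": -0.0113, "jaw": 0.04}, {"tz": -0.0113, "jaw": 0.04}]'; python3 tilt.py
```

```text
clock: 16.2
tool_pos: [0.6069, 0.0544, 0.0885]
orientation: [180.0, -0.0, -91.1]
force: [-0.4, 1.2, -4.6]
opening: 0.0494
gripper_force: 30.0
tilt 9.27 824 634 x 0.018 end [ 0.0574 -0.0077] origin [-0.0137  0.0039] tip [-0.065   0.0123]
disp [-0.004  -0.0285  0.0885] yaw -91.07 F [-0.2  1.9 -4.8]
```

Converted, -0.006 m / 0.4 = -0.015, -0.004 m / 0.4 = -0.01.

```bash
python3 drive.py '[{"tz": 0.003, "jaw": 0.04}, {"tx": -0.005, "tz": 0.003, "jaw": 0.04}, {"tx": -0.01, "tz": 0.003, "jaw": 0.04}, {"tx": -0.015, "tz": 0.003, "jaw": 0.04}, {"tx": -0.015, "tz": 0.003, "jaw": 0.04}]'; python3 tilt.py; python3 -c "
from h import *
print(tipnow(.065,.0123))"
```

```text
clock: 16.88
tool_pos: [0.607, 0.0601, 0.0873]
orientation: [180.0, -0.0, -91.1]
force: [0.8, -3.7, -4.4]
opening: 0.0493
gripper_force: 30.0
tilt 8.93 823 636 x 0.018 end [ 0.0573 -0.0074] origin [-0.0139  0.0038] tip [-0.0652  0.0119]
disp [-0.0047 -0.0229  0.0873] yaw -91.07 F [ 0.9 -5.2 -3.9]
(array([-0.0124,  0.0416,  0.075 ]), 'F_disp', array([ 0.9, -5.2, -3.9]))
```

Converted, -0.0012 m / 0.4 = -0.003, -0.0006 m / 0.4 = -0.0015, 1.6 degrees / 120 = 0.0133.

```bash
for i in 1 2; do python3 drive.py '[{"ty": -0.0015, "spin": 0.0067, "jaw": 0.04}, {"ty": -0.003, "spin": 0.0133, "jaw": 0.04}, {"ty": -0.003, "spin": 0.0133, "jaw": 0.04}]' | egrep 'force: \[|clock'; python3 -c "
from h import *
print(tipnow(.0652,.0119))"; done
```

```text
clock: 17.3
force: [-3.1, -5.2, -3.1]
(array([-0.0102,  0.0419,  0.0751]), 'F_disp', array([-2.4, -5.6, -3.1]))
clock: 17.68
force: [-2.3, -4.5, -3.1]
(array([-0.0069,  0.0423,  0.0752]), 'F_disp', array([-1.7, -4.8, -3.1]))
```

Converted, -0.0012 m / 0.4 = -0.003, -0.0006 m / 0.4 = -0.0015, 1.6 degrees / 120 = 0.0133.

```bash
for i in 1 2; do python3 drive.py '[{"ty": -0.0015, "spin": 0.0067, "jaw": 0.04}, {"ty": -0.003, "spin": 0.0133, "jaw": 0.04}, {"ty": -0.003, "spin": 0.0133, "jaw": 0.04}]' | egrep 'force: \[|clock'; python3 -c "
from h import *
print(tipnow(.0652,.0119))"; done
```

```text
clock: 18.05
force: [-2.2, -1.6, -5.4]
(array([-0.0031,  0.0433,  0.0754]), 'F_disp', array([-1.9, -1.9, -5.4]))
clock: 18.42
force: [-3.7, -1.5, -5.0]
(array([-0.0008,  0.0428,  0.0752]), 'F_disp', array([-3.5, -2. , -5. ]))
```

Converted, -0.003 m / 0.4 = -0.0075, 0.0006 m / 0.4 = 0.0015, -0.8 degrees / 120 = -0.0067.

```bash
python3 drive.py '[{"ty": 0.0015, "tz": 0.0013, "spin": -0.0067, "jaw": 0.04}, {"tx": -0.0038, "ty": 0.0015, "tz": 0.0013, "spin": -0.0067, "jaw": 0.04}, {"tx": -0.0075, "ty": 0.0015, "tz": 0.0013, "spin": -0.0067, "jaw": 0.04}, {"tx": -0.0075, "ty": 0.0015, "tz": 0.0013, "spin": -0.0067, "jaw": 0.04}]' | egrep 'force: \[|clock'; python3 -c "
from h import *
print(tipnow(.0652,.0119))"
```

```text
clock: 18.92
force: [-5.5, -1.6, -5.5]
(array([-0.0022,  0.0459,  0.0747]), 'F_disp', array([-5.2, -2.4, -5.5]))
```

Converted, -0.003 m / 0.4 = -0.0075, -0.0015 m / 0.4 = -0.0038, -0.8 degrees / 120 = -0.0067.

```bash
python3 drive.py '[{"ty": 0.0015, "tz": 0.0015, "spin": -0.0067, "jaw": 0.04}, {"tx": -0.0038, "ty": 0.0015, "tz": 0.0015, "spin": -0.0067, "jaw": 0.04}, {"tx": -0.0075, "ty": 0.0015, "tz": 0.0015, "spin": -0.0067, "jaw": 0.04}, {"tx": -0.0075, "ty": 0.0015, "tz": 0.0015, "spin": -0.0067, "jaw": 0.04}]' | egrep 'force: \[|clock'; python3 tilt.py; python3 -c "
from h import *
print(tipnow(.0652,.0119))"
```

```text
clock: 19.42
force: [-1.7, -2.1, -4.8]
tilt 9.22 822 641 x 0.018 end [ 0.0573 -0.0078] origin [-0.0137  0.0037] tip [-0.0651  0.012 ]
disp [-0.0008 -0.0158  0.0863] yaw -95.86 F [-0.8 -1.3 -5.7]
(array([-0.0032,  0.0493,  0.0744]), 'F_disp', array([-0.8, -1.3, -5.7]))
```

Converted, -0.003 m / 0.4 = -0.0075, -0.002 m / 0.4 = -0.005.

```bash
python3 drive.py '[{"tx": -0.0025, "tz": 0.001, "jaw": 0.04}, {"tx": -0.005, "tz": 0.0015, "jaw": 0.04}, {"tx": -0.0075, "tz": 0.0015, "jaw": 0.04}, {"tx": -0.0075, "tz": 0.0015, "jaw": 0.04}]' | egrep 'force: \[|clock'; python3 tilt.py; python3 -c "
from h import *
print(tipnow(.0652,.0119))"
```

```text
clock: 19.98
force: [0.5, -10.4, -3.2]
tilt 8.74 832 646 x 0.018 end [ 0.0575 -0.0073] origin [-0.0137  0.0037] tip [-0.0651  0.0116]
disp [-0.0011 -0.0149  0.0858] yaw -95.9 F [  1.  -10.3  -4.4]
(array([-0.0033,  0.0503,  0.0739]), 'F_disp', array([  1. , -10.3,  -4.4]))
```

Converted, 0.004 m / 0.4 = 0.01, 0.003 m / 0.4 = 0.0075.

```bash
python3 drive.py '[{"tx": 0.0013, "tz": 0.0025, "jaw": 0.04}, {"tx": 0.0013, "tz": 0.005, "jaw": 0.04}, {"tx": 0.0008, "tz": 0.0075, "jaw": 0.04}, {"tz": 0.01, "jaw": 0.04}, {"tz": 0.01, "jaw": 0.04}]' | egrep 'force: \[|clock'; python3 tilt.py
```

```text
clock: 20.65
force: [-2.8, -9.3, 2.1]
tilt 5.88 829 649 x 0.018 end [ 0.0579 -0.0045] origin [-0.0137  0.0029] tip [-0.0654  0.0082]
disp [-0.0009 -0.0146  0.0826] yaw -95.88 F [-1.3 -9.   2.8]
```

Converted, 0.0035 m / 0.4 = 0.0088, 0.003 m / 0.4 = 0.0075.

```bash
python3 drive.py '[{"tz": 0.0038, "jaw": 0.04}, {"tz": 0.0075, "jaw": 0.04}, {"tz": 0.0088, "jaw": 0.04}, {"tz": 0.0088, "jaw": 0.04}]' | egrep 'force: \[|clock'; python3 tilt.py
```

```text
clock: 21.2
force: [-4.6, -9.6, 7.4]
tilt 5.23 827 629 x 0.018 end [ 0.0582 -0.0041] origin [-0.0135  0.0025] tip [-0.0653  0.0072]
disp [-0.0006 -0.0145  0.0799] yaw -95.88 F [ -2.9 -10.5   8.6]
```

```bash
python3 drive.py '[{"tz": 0.0038, "jaw": 0.04}, {"tz": 0.0075, "jaw": 0.04}, {"tz": 0.0113, "jaw": 0.04}, {"tz": 0.0113, "jaw": 0.04}]' | egrep 'force: \[|clock'; python3 tilt.py
```

```text
clock: 21.75
force: [-3.4, -5.7, 0.9]
tilt 0.42 834 673 x 0.018 end [0.0582 0.0005] origin [-0.0138  0.001 ] tip [-0.0658  0.0014]
disp [-0.0009 -0.0137  0.0747] yaw -95.88 F [-2.5 -6.2  2. ]
```

It snapped in: tilt 0.4°, tip 21 mm beyond the cover. Release, retreat and check.

Converted, -0.12 m / 0.4 = -0.3, -0.08 m / 0.4 = -0.2.

```bash
python3 drive.py '[{"jaw": 0.06}, {"jaw": 0.068}, {"jaw": 0.072}, {"jaw": 0.072}]'; python3 tilt.py; python3 drive.py '[{"tz": -0.075, "jaw": 0.072}, {"tz": -0.2, "jaw": 0.072}, {"tx": 0.05, "tz": -0.3, "jaw": 0.072}, {"tx": 0.1, "tz": -0.3, "jaw": 0.072}, {"tx": 0.1, "tz": -0.3, "jaw": 0.072}, {"tx": 0.1, "tz": -0.3, "jaw": 0.072}]'; python3 - <<'E'
from h import *
s=ctrl.snapshot("wrist");cv2.imwrite('pics/w4.png',s['frame'][:,:,::-1]);g=(pts(s)-DO)@RD
for y in(-.07,-.05,-.04):
    m=(abs(g[...,1]-y)<.002)&(abs(g[...,0])<.008)&(g[...,2]>.06)&(g[...,2]<.1);q=g[m];print(y,len(q),q[:,0].min(),q[:,0].max(),np.percentile(q[:,2],97) if len(q) else 0)
m=(abs(g[...,0])<.025)&(abs(g[...,1])<.04)&(g[...,2]>.09)&(g[...,2]<.11);q=g[m];print("drum",len(q),np.percentile(q,[1,99],axis=0))
E
```

```text
clock: 22.3
tool_pos: [0.6121, 0.0695, 0.0738]
orientation: [-180.0, 0.0, -95.9]
force: [0.1, 0.4, -0.1]
opening: 0.0716
gripper_force: 0.0
tilt 0.53 902 678 x 0.0181 end [ 0.0593 -0.0004] origin [-0.0127  0.0003] tip [-0.0647  0.0008]
disp [-0.001  -0.0129  0.0737] yaw -95.85 F [ 0.2 -1.  -0.4]
clock: 23.1
tool_pos: [0.6073, 0.0293, 0.1927]
orientation: [179.9, -0.0, -95.9]
force: [-0.1, 0.6, 0.1]
opening: 0.072
gripper_force: 0.0
-0.07 134 -0.007928714269821327 0.007860051065655592 0.08153707336097762
-0.05 78 -0.005225768852933313 0.005538835825837233 0.08072833670899578
-0.04 75 -0.005594566120006902 0.0052376779135749636 0.08091856933840508
drum 2834 [[-0.02368705 -0.02738487  0.09026917]
 [ 0.02362237  0.03185908  0.10936424]]
```

View pics/w4.png

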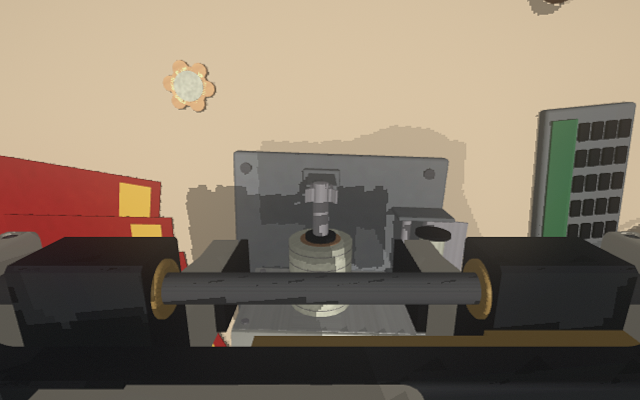

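The journal sits in the clip at (320,190), top at 81 mm so its axis is at 75 mm, and centred in x. The drum's end is at y ≈ -27 mm, so the pin is home. Hand in.

```bash
python3 -c "
from plant import ctrl
print(ctrl.close_job())"
```

```text
the job is handed in; nothing more can be done
None
```

The label roll is loaded: the pin is home in the bearing hole, the journal is snapped into the clip, and the gripper is clear. I handed the job in at about 23 s; no verdict came back.

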